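Unload a tube rack from the analyser track

ROBOT

A 6-joint arm with a two-finger parallel gripper is mounted at the origin on the work surface. World frame = base frame: x ahead of the robot, y to its left, z up, the work surface at z = 0. Lengths are in m, angles in rad, forces in N, time in s.
With the tool pointing down it reaches from about 0.4 to 0.825 m from the base axis. Payload 7 kg.
Tool frame: the origin (TCP) lies on the mounting face of the last link; the fingertips stand arm.tcp_to_tips ahead of it and the grasp point (between the pads) lies 159 mm ahead of it (arm.tcp_to_tips is the distance from the TCP to the fingertips, in m); z points along the fingers, y is the direction in which the jaws open and shut (so a half turn about z gives the same grasp; the last joint's range is limited). The gripper opens to 88 mm and grips with 3 to 60 N. Pads are 19 mm wide; open, the fingers measure 130 mm over their backs; the gripper's body (78 mm by 193 mm) begins 47 mm behind the grasp point.
Start: joints at [1.451, 0.359, 0.012, 0, -1.224, -0.288], TCP at [0.268, 0.62, 0.405] pointing down, gripper open.
Joint ranges: [-3.07, 3.07], [-1.43, 2.12], [-1.02, 1.25], [-3.03, 1.67], [-3.05, -0], [-3.03, 3.03]. Speed limits (rad/s): [2.39, 2.39, 3.01, 3.14, 3.14, 3.14].

INTERFACE

Orientations are given as [roll, pitch, yaw] about the fixed x, y, z axes, in that order (R = Rz(yaw) Ry(pitch) Rx(roll)).
In Python, from station import arm, cams, job_done, finder gives the robot as it stands.
- The arm moves only by the tool play_rows, never from a script. Its argument "targets" is a list that holds one entry, the list of rows, each a list of 4 numbers: the shift along the tool's x, y, z in m, then the turn about the tool's z in degrees. A call has 1 to 5 rows; each row is the pose to reach, as a shift and turn from the pose commanded when the call began, along the tool's axes at that moment; what a row does not reach only later rows make up. A row lasts 1/8 s, in which the tool goes at most 62.5 mm and 10.7 degrees, less where a joint would pass 70% of its speed; a pose out of reach is approached as far as the arm can. A call with a gripper value outside its range is refused whole. "grip" is the closure in counts, from 0 (fully open) to 255 (shut), set as the call begins (left out, the last holds). The fingers move at their own pace and stop on an object; "newtons" is the grip in N (left out, the last holds). Time passes only in rows, so rows that repeat a pose let the fingers close. It gives the time, the measured TCP pose, the force and the opening at its end, in the units of the state.
- arm.get_state(): the state, without advancing time (a new reading comes with each control period).
- cams.grab_frame(name): name is "side" or "top"; returns (picture, depth): 420x560x3 uint8, red, green, blue; 420x560 float32, m along the optical axis (not along the pixel's ray), 0 where there is no reading.
- cams.camera_params(name): a dict with "intrinsics" (3x3 intrinsics, pixels), "position" and "attitude" of the camera in the world. Camera axes: x right, y down, z forward; pixel columns grow to the right and rows downward; lengths in m; the calibration is good to about 2 mm. A picture is of the moment at which its call begins. camera_params takes no time and is no camera call.
- job_done(): hands the job in, once; it reports no verdict.
Trained networks look in the newest picture that a camera, given by its name, has taken for a name from the list of things; names that differ only in an ending like _2 or _b are one class to them, and where a whole thing is asked for, a point or a joint stands for the part that bears it (a point fixed in the world has none). Each returns a list of dicts, best first, with "score" (0 to 1); they miss things now and then, are a little off and sometimes report something else, mostly with a low value. They report only what shows in the picture. A call takes as long as a camera call.
- finder.find_in(camera, query): "xyz" ([x, y, z] in m, in world coordinates, good to about 4 mm: the middle of the surface that is visible of it).
- finder.masks_of(camera, query): "mask" (420x560 bool, what is visible of it).
The state is a dict: "t": time; "q": joint angles; "qd": joint speeds; "joint_efforts": joint torques, N m; "eef_pos": TCP position; "ee_rot": TCP orientation; "force": force on the tool from outside, world axes, zero at the start; "moment": the same for the moment, N m; "width": finger opening in m.
Only numpy, scipy, OpenCV 4.12 (cv2) and the standard library are available. Lean on these libraries where they do the work, as an engineer would, in place of code of your own. Each camera call takes 0.05 s, during which the arm holds its last target. There are 200 camera calls.

TASK

The analyser has finished with its rack of eight blue-capped tubes: take the rack by its yellow grip and slide it out along the track, keeping it down on the track floor, until its leading end rests lightly against the blue end stop (or is within a few millimetres of it). Then lift it straight up out of the track there, to about 10 cm above the track, and finish still holding it in the air, level and quite still, so that the spun samples can be looked over. Keep the rack upright throughout, do not ram the stop, and leave the specimen cup, the reagent carton and the cuvette tray alone.

Things in the scene. Friction and masses are not known exactly. Their poses are not given: they have to be found in the camera images.
- analyser: White bench analyser with a straight rack track out of its side; fixed, one unit. Origin on the bench under the track's middle line. The track runs along y, from -260 mm (open end) to +260 (in the machine); racks come out towards -y. Track floor 12 mm above the bench, between two guides 5 mm thick, 14 mm higher than the floor; channel 37 mm wide (x -18.5 to +18.5).
- nose (a point): Top middle of the outer edge of the analyser's blue-topped sampling nose, over the track, 156 mm above the bench, 137 mm from the analyser's origin along y. The nose is a tunnel 50 mm wide (122 outside), roof underside 120 mm above the bench: nothing can be lifted under it. 83 mm farther in (+y) comes the housing: x -130 to +200 mm, 195 mm high, display to 315 mm.
- stop: Blue end stop clamped across the track, fixed, 59 mm high above the bench. Origin at bench level under the middle of its face that meets the rack (+y side); axes parallel to the analyser's. The rack touches it when the rack's middle is 105 mm from this origin along y. It reaches 26 mm to -y; its thumbscrew sticks out to x = -52 mm.
- rack_grip (a point): Where to hold the rack's yellow grip: an upright paddle 14 mm thick (rack x, across the track), 42 mm long (rack y, along it), 52 mm high, on a stem in the rack's middle. This point is 132 mm above the rack's underside, 18 mm below the paddle's top, 40 mm above the tubes' cap tops, so fingers can close across the track clear of the caps. Mass centre straight below. z is up.
- rack_foot (a point): Centre of the rack's underside. Grey rack 30 mm wide (x), 210 long (y), four firmly held tubes with light blue caps (tops 92 mm up) each side of the grip; 0.19 to 0.31 kg. At the start it stands on the track floor, in line with the track (3.5 mm play each side), 17 to 43 mm of its +y end under the nose.
- rack: The same rack as a whole (origin as rack_foot).
- cup: Bystander: specimen cup with a blue lid, 42 mm across, 52 mm high, loose on the bench beside the track. Origin at the centre of its underside.
- carton: Bystander: cream and blue reagent carton, 45 x 45 x 75 mm high, loose on the bench beside the track. Origin at the centre of its underside.
- tray: Bystander: flat white cuvette tray with compartments, 65 x 85 x 22 mm high, loose on the bench on the +x side of the track. Origin at the centre of its underside.

How it is judged:
By the outcome, as a careful person would: the job done as asked, in the order asked, and still so for the second after the job is handed in, while the arm keeps its last pose, push and grip.
It also fails if it takes over 42 s, if anything falls off the work surface, if the arm or the gripper's body presses on something with over 40 N, if the wrist force passes 120 N, or if a joint passes its speed limit or range.

## Working session

There is one attempt and no reset: what is moved stays moved. The work goes in short steps, Python scripts to look and compute and a tool call to move; the robot and the scene stay as the last step left them, time stands still between calls to the robot, and variables do not carry over. Pictures are saved under pics/ and viewed, about 8 in all and at most 12, crops included, and the job is handed in when it is done.

Besides the shell and the picture viewer there is one more tool, called after "Emit:" as name([rows], argument=value, ...), one row to a line, values as JSON. play_rows: Moves the arm, as the interface text tells. Its arguments: {"type":"object","properties":{"targets":{"type":"array","items":{"type":"array","items":{"type":"array","items":{"type":"number"}}}},"grip":{"type":"number"},"newtons":{"type":"number"}},"required":["targets"]}

```bash
ls; mkdir -p pics
python3 - <<'E'
from station import arm,cams,finder
import cv2,numpy as np
s=arm.get_state();print({k:np.round(v,3) for k,v in s.items()},arm.tcp_to_tips)
ims=[]
for c in("top","side"):
    im,d=cams.grab_frame(c);ims.append(im)
    np.save(f"pics/d_{c}.npy",d)
    p=cams.camera_params(c);print(c,p)
    for q in("rack_grip","stop","nose","rack_foot","rack","cup","carton","tray","analyser"):
        try: print(q,[(np.round(r["xyz"],4).tolist(),round(r["score"],2)) for r in finder.find_in(c,q)[:2]])
        except Exception as e: print(q,e)
    cv2.imwrite(f"pics/{c}0.png",im[:,:,::-1])
E
```

```text
pics
{'t': np.float64(0.0), 'q': array([ 1.451,  0.359,  0.011, -0.   , -1.224, -0.288]), 'qd': array([ 0.   , -0.001, -0.   ,  0.   ,  0.001, -0.   ]), 'joint_efforts': array([-1.0000e-03, -5.8272e+01,  2.9307e+01,  6.9970e+00,  7.0000e-03,
       -0.0000e+00]), 'eef_pos': array([0.268, 0.619, 0.404]), 'ee_rot': array([ 3.14 , -0.   , -0.408]), 'force': array([ 0.157,  0.088, -0.53 ]), 'moment': array([-0.056, -0.01 , -0.031]), 'width': np.float64(0.088)} 0.1781
top {'intrinsics': array([[478.70743685,   0.        , 276.60611295],
       [  0.        , 478.70743685, 209.22221384],
       [  0.        ,   0.        ,   1.        ]]), 'position': array([ 0.40614542, -0.03807912,  0.84753411]), 'attitude': array([-2.9266431 ,  0.00471001, -1.58419338])}
rack_grip [([0.5853, 0.004, 0.0758], 0.81)]
stop [([0.5706, -0.2159, 0.0451], 0.79)]
nose [([0.6052, 0.2194, 0.1933], 0.78), ([0.5898, 0.0025, 0.0705], 0.35)]
rack_foot [([0.585, 0.0018, 0.0684], 0.86)]
rack [([0.5913, 0.0004, 0.0757], 0.93)]
cup [([0.6928, -0.1637, 0.0526], 0.77)]
carton [([0.4664, -0.2193, 0.0744], 0.71)]
tray [([0.7236, -0.0107, 0.0067], 0.92)]
analyser [([0.6024, 0.2142, 0.1948], 0.8)]
side {'intrinsics': array([[493.62422182,   0.        , 274.63882459],
       [  0.        , 493.62422182, 203.70284474],
       [  0.        ,   0.        ,   1.        ]]), 'position': array([0.0870509 , 0.26470654, 0.67959794]), 'attitude': array([-2.31128054,  0.01757379, -2.13118417])}
rack_grip []
stop [([0.5637, -0.2104, 0.0384], 0.85), ([0.6907, -0.1623, 0.0389], 0.4)]
nose [([0.5479, 0.2551, 0.1829], 0.69)]
rack_foot [([0.5954, 0.0006, 0.0746], 0.58)]
rack [([0.589, -0.0009, 0.0716], 0.88), ([0.7298, 0.003, 0.0139], 0.58)]
cup [([0.6874, -0.1579, 0.0369], 0.88)]
carton [([0.5914, -0.0013, 0.0723], 0.39)]
tray [([0.7297, 0.0016, 0.0114], 0.87)]
analyser [([0.5429, 0.2536, 0.1808], 0.69)]
```

View pics/top0.png

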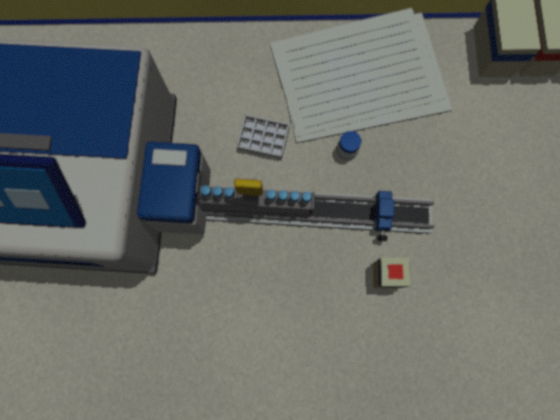

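View pics/side0.png

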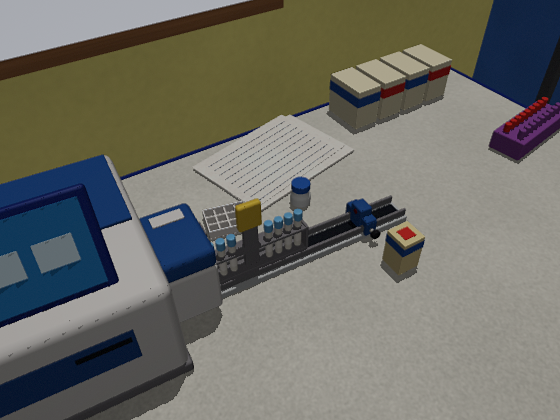

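The top view shows the track running right from the nose, with the yellow paddle near (248,187), the caps at (205–306,190), and the stop at (385,210). The cup is at (350,143) and the carton at (395,272). The side view agrees, with the paddle at (249,215) and the stop at (362,215). Next I take metric measurements.

```bash
cat > h.py <<'E'
import numpy as np,cv2
from scipy.spatial.transform import Rotation as Ro
from station import arm,cams,finder
def cloud(c,d):
    p=cams.camera_params(c);K=p["intrinsics"];v,u=np.indices(d.shape)
    P=np.stack([(u-K[0,2])/K[0,0]*d,(v-K[1,2])/K[1,1]*d,d],-1)
    return P@Ro.from_euler("xyz",p["attitude"]).as_matrix().T+p["position"]
def hsv(im): return cv2.cvtColor(im,cv2.COLOR_RGB2HSV)
def yellow(im,P):
    h=hsv(im); return (h[...,0]>18)&(h[...,0]<32)&(h[...,1]>180)&(h[...,2]>90)&(P[...,2]>.08)&(P[...,2]<.35)&(P[...,0]<.7)&(P[...,0]>.45)
def pct(a): return np.round(np.percentile(a,[2,10,50,90,98],axis=0),4).tolist()
E
python3 - <<'E'
from h import *
for c in("top","side"):
    im=cv2.imread(f"pics/{c}0.png")[:,:,::-1].copy();d=np.load(f"pics/d_{c}.npy");P=cloud(c,d);h=hsv(im)
    ok=d>0
    m=yellow(im,P)&ok;Q=P[m];print(c,"yellow",len(Q),pct(Q))
    t=Q[Q[:,2]>np.percentile(Q[:,2],98)-.006];print(" top",len(t),t.mean(0).round(4),pct(t))
    cap=ok&(h[...,0]>88)&(h[...,0]<105)&(h[...,2]>110)&(P[...,2]>.08)&(P[...,2]<.13)&(abs(P[...,0]-.59)<.04)&(abs(P[...,1])<.16)
    n,l,st,ce=cv2.connectedComponentsWithStats(cap.astype(np.uint8))
    cs=[]
    for i in range(1,n):
        if st[i,4]>12: 
            q=P[l==i];q=q[q[:,2]>np.percentile(q[:,2],95)-.004];cs.append((q.min(0)+q.max(0))/2);
    cs=np.array(cs);print(" caps",cs.round(4).tolist());
    if len(cs)>3: f=np.polyfit(cs[:,1],cs[:,0],1);print(" fit",f)
    s=ok&(h[...,0]>105)&(h[...,0]<125)&(h[...,1]>130)&(abs(P[...,0]-.575)<.06)&(P[...,1]<-.15)&(P[...,1]>-.3)&(P[...,2]>.04)&(P[...,2]<.07)
    q=P[s];print(" stop",len(q),pct(q))
    # guides: height ~26mm, in free part
    g=ok&(abs(P[...,2]-.026)<.006)&(P[...,1]>-.18)&(P[...,1]<-.12)&(abs(P[...,0]-.58)<.035);q=P[g];print(" guide",len(q))
    for lo in np.arange(-.18,-.12,.02):
        r=q[(q[:,1]>=lo)&(q[:,1]<lo+.02)]
        if len(r): print(lo.round(2),np.unique(r[:,0].round(3),return_counts=True))
    f=ok&(P[...,1]>.1)&(P[...,2]>.14)&(P[...,2]<.17)&(h[...,0]>105)&(h[...,0]<125)&(h[...,1]>120); q=P[f];print(" nose",len(q),pct(q))
E
```

```text
top yellow 176 [[0.59, -0.0127, 0.1593], [0.5916, -0.0098, 0.1607], [0.5958, 0.0051, 0.1622], [0.5997, 0.0201, 0.1636], [0.601, 0.0229, 0.1645]]
 top 175 [0.5956 0.0055 0.1622] [[0.59, -0.0127, 0.1595], [0.5916, -0.0098, 0.1608], [0.5958, 0.0051, 0.1622], [0.5997, 0.0201, 0.1636], [0.601, 0.0229, 0.1645]]
 caps [[0.6026, 0.0776, 0.1051], [0.6006, 0.0585, 0.1043], [0.5995, 0.0399, 0.1044], [0.5943, -0.0281, 0.1048], [0.5931, -0.0473, 0.1047], [0.5913, -0.0665, 0.1053], [0.59, -0.0848, 0.105]]
 fit [0.07622602 0.59646805]
 stop 519 [[0.548, -0.2323, 0.0418], [0.5531, -0.2298, 0.0431], [0.5746, -0.2202, 0.0565], [0.6024, -0.2103, 0.0606], [0.6081, -0.208, 0.0617]]
 guide 244
-0.18 (array([0.559, 0.56 , 0.561, 0.562, 0.563, 0.564, 0.565, 0.601, 0.602,
       0.603, 0.604, 0.605, 0.606, 0.608]), array([8, 5, 9, 6, 5, 8, 3, 3, 7, 7, 7, 5, 6, 1]))
-0.16 (array([0.56 , 0.561, 0.562, 0.563, 0.564, 0.565, 0.566, 0.567, 0.602,
       0.603, 0.604, 0.605, 0.606, 0.607, 0.608]), array([ 3,  6,  8,  7,  6,  6,  4,  1,  1,  5, 14,  6,  6,  4,  8]))
-0.14 (array([0.562, 0.563, 0.564, 0.565, 0.566, 0
[... 1033 characters left out ...]
601, 0.602, 0.603, 0.604, 0.605, 0.606]), array([ 3, 10, 11,  5,  5,  3,  3,  2,  1,  5,  6, 10,  6,  6,  2,  5]))
-0.16 (array([0.56 , 0.561, 0.562, 0.563, 0.564, 0.565, 0.566, 0.601, 0.602,
       0.603, 0.604, 0.605, 0.606, 0.607, 0.608, 0.609]), array([ 7, 10,  7,  5,  6,  4,  1,  1,  8, 10, 10,  5,  1,  2,  3,  2]))
-0.14 (array([0.56 , 0.561, 0.562, 0.563, 0.564, 0.565, 0.566, 0.567, 0.569,
       0.602, 0.603, 0.604, 0.605, 0.606, 0.607, 0.608, 0.609, 0.61 ]), array([ 2,  5, 10, 10,  8,  5,  3,  3,  1,  2,  2,  6, 12,  5,  5,  1,  3,
        2]))
 nose 3305 [[0.4828, 0.1018, 0.1406], [0.4869, 0.1095, 0.1435], [0.562, 0.1464, 0.1554], [0.6219, 0.3384, 0.1571], [0.6571, 0.3835, 0.1579]]
```

Emit:
play_rows([
  [[0.03,0.055,0,9],[0.06,0.11,0,18],[0.09,0.165,0,27],[0.12,0.22,0,36],[0.145,0.26,0,45]],
], grip=0, newtons=30)

```text
t: 1.62
eef_pos: [0.2975, 0.3209, 0.405]
ee_rot: [-3.141, 0.001, -1.198]
force: [0.5, 0.4, -0.3]
width: 0.0877
```

Emit:
play_rows([
  [[0.06,-0.003,0,6],[0.12,-0.006,0,12],[0.18,-0.009,0,18],[0.24,-0.013,0,24],[0.3,-0.016,0,26]],
])

```text
t: 2.25
eef_pos: [0.4235, 0.0485, 0.4053]
ee_rot: [-3.14, 0.001, -1.649]
force: [1.2, 1.5, -0.6]
width: 0.0874
```

```bash
cat >> h.py <<'E'
def shift(tx,ty,tz,yaw=None):
    s=arm.get_state();R=Ro.from_euler("xyz",s["ee_rot"]).as_matrix()
    print("t",round(float(s["t"]),2),"pos",np.round(s["eef_pos"],4),"rot",np.round(s["ee_rot"],4),"tool shift",(R.T@(np.array([tx,ty,tz])-s["eef_pos"])).round(4),"turn",None if yaw is None else np.degrees(s["ee_rot"][2]-yaw).round(2))
E
python3 -c "
from h import *
shift(.5945,.0065,.35,-1.647);shift(.5945,.0065,.303)"
```

```text
t 2.25 pos [0.4235 0.0485 0.4053] rot [-3.1400e+00  1.0000e-03 -1.6486e+00] tool shift [ 0.0287 -0.1736  0.0556] turn -0.09
t 2.25 pos [0.4235 0.0485 0.4053] rot [-3.1400e+00  1.0000e-03 -1.6486e+00] tool shift [ 0.0287 -0.1735  0.1026] turn None
```

Emit:
play_rows([
  [[0.008,-0.045,0,0],[0.016,-0.09,0,0],[0.024,-0.135,0.01,0],[0.028,-0.173,0.02,0],[0.028,-0.173,0.02,0]],
])

```text
t: 2.88
eef_pos: [0.5953, 0.0088, 0.3825]
ee_rot: [3.139, -0.001, -1.649]
force: [-0.4, -0.8, -0.5]
width: 0.088
```

Run:
```python
from h import *
for c in("top","side"):
    im,d=cams.grab_frame(c);P=cloud(c,d);cv2.imwrite(f"pics/{c}1.png",im[:,:,::-1])
    q=P[yellow(im,P)&(d>0)&(P[...,2]<.17)];print(c,len(q),pct(q) if len(q)>5 else "")
shift(.5945,.0065,.303,-1.647)
```

```text
top 19 [[0.5945, 0.0065, 0.161], [0.5947, 0.0077, 0.1614], [0.5962, 0.0138, 0.1624], [0.5978, 0.0214, 0.1635], [0.598, 0.0224, 0.1637]]
side 257 [[0.5877, -0.0064, 0.1148], [0.5888, 0.0003, 0.1214], [0.5907, 0.0152, 0.151], [0.5936, 0.0249, 0.1617], [0.5966, 0.0262, 0.1627]]
t 2.98 pos [0.5935 0.0092 0.3841] rot [ 3.1403e+00 -4.0000e-04 -1.6476e+00] tool shift [ 0.0026 -0.0013  0.0811] turn -0.04
```

View pics/side1.png

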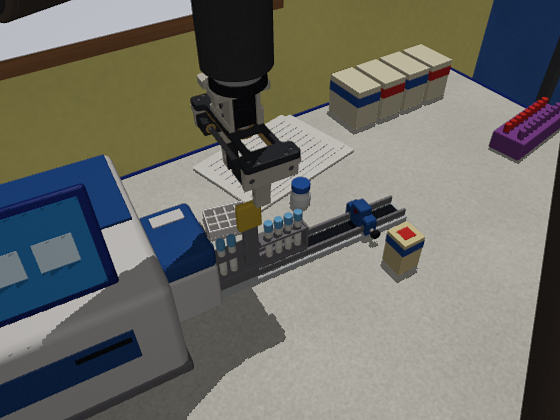

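The gripper is centred above the paddle with the jaws across the track. Descending and closing.

Emit:
play_rows([
  [[0.002,-0.001,0.025,0],[0.002,-0.001,0.05,0],[0.002,-0.001,0.07,0],[0.002,-0.001,0.08,0],[0.002,-0.001,0.08,0]],
])

```text
t: 3.6
eef_pos: [0.594, 0.0075, 0.305]
ee_rot: [3.142, -0.0, -1.646]
force: [-0.6, -0.2, 0.7]
width: 0.0875
```

Emit:
play_rows([
  [[0,0,0,0],[0,0,0,0],[0,0,0,0],[0,0,0,0],[0,0,0,0]],
], grip=255, newtons=30)

```text
t: 4.22
eef_pos: [0.5944, 0.0073, 0.3047]
ee_rot: [3.142, -0.0, -1.647]
force: [-0.3, 0.1, -0.0]
width: 0.0432
```

Emit:
play_rows([
  [[0,0,0,0],[0,0,0,0],[0,0,0,0],[0,0,0,0]],
])

```text
t: 4.72
eef_pos: [0.5944, 0.0073, 0.3046]
ee_rot: [3.141, 0.0, -1.647]
force: [-0.0, 1.0, -0.3]
width: 0.014
```

Run:
```python
from h import *
for c in("top","side"):
    im,d=cams.grab_frame(c);cv2.imwrite(f"pics/{c}2.png",im[:,:,::-1])
s=arm.get_state();print({k:np.round(s[k],4).tolist() for k in("t","eef_pos","ee_rot","force","moment","width")})
a=cv2.imread("pics/side2.png")[150:330,160:440];cv2.imwrite("pics/crop2.png",cv2.resize(a,None,fx=2.5,fy=2.5))
```

```text
{'t': 4.825, 'eef_pos': [0.5943, 0.0073, 0.3045], 'ee_rot': [3.1414, 0.0, -1.647], 'force': [0.826, 0.0213, -0.6981], 'moment': [0.1723, -0.1448, -0.0212], 'width': 0.0142}
```

View pics/crop2.png

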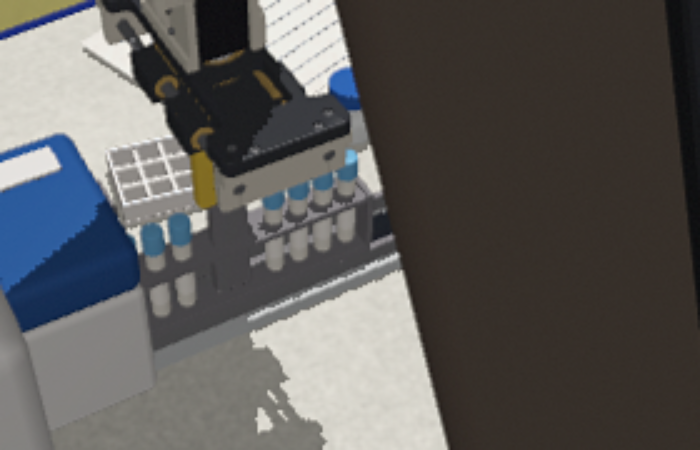

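Gripped at 14 mm width. Sliding along tool +x, the track direction.

Emit:
play_rows([
  [[0.004,0,0.0005,0],[0.012,0,0.0005,0],[0.022,0,0.0005,0],[0.032,0,0.0005,0],[0.04,0,0.0005,0]],
])

```text
t: 5.45
eef_pos: [0.5915, -0.0333, 0.3046]
ee_rot: [-3.141, 0.0, -1.647]
force: [0.0, 7.8, 10.3]
width: 0.0137
```

Run:
```python
from h import *
s=arm.get_state();print({k:np.round(s[k],4).tolist() for k in("t","eef_pos","ee_rot","force","moment","width")})
```

```text
{'t': 5.45, 'eef_pos': [0.5915, -0.0333, 0.3046], 'ee_rot': [-3.1405, 0.0004, -1.6472], 'force': [0.0066, 7.7693, 10.2935], 'moment': [3.4336, -0.1076, 0.0002], 'width': 0.0137}
```

Emit:
play_rows([
  [[0.008,0,-0.0003,0],[0.019,0,-0.0003,0],[0.031,0,-0.0003,0],[0.042,0,-0.0003,0],[0.05,0,-0.0003,0]],
])

```text
t: 6.08
eef_pos: [0.5875, -0.0832, 0.3047]
ee_rot: [-3.141, 0.0, -1.647]
force: [3.1, 2.8, 4.0]
width: 0.0142
```

Emit:
play_rows([
  [[0.002,0,0,0],[0.004,0,0,0],[0.006,0,0,0],[0.008,0,0,0]],
])

```text
t: 6.58
eef_pos: [0.5871, -0.0905, 0.3046]
ee_rot: [-3.141, 0.0, -1.647]
force: [1.6, 9.6, 7.9]
width: 0.0141
```

Run:
```python
from h import *
for c in("top","side"):
    im,d=cams.grab_frame(c);P=cloud(c,d);cv2.imwrite(f"pics/{c}3.png",im[:,:,::-1])
s=arm.get_state();print({k:np.round(s[k],4).tolist() for k in("t","eef_pos","ee_rot","force","moment","width")})
a=cv2.imread("pics/top3.png")[150:270,170:450];b=cv2.imread("pics/side3.png")[150:300,170:450]
cv2.imwrite("pics/crop3.png",cv2.resize(np.vstack([a,b]),None,fx=2.2,fy=2.2))
```

```text
{'t': 6.675, 'eef_pos': [0.587, -0.0907, 0.3045], 'ee_rot': [-3.1414, -0.0003, -1.6469], 'force': [1.8642, 1.0269, 3.3252], 'moment': [0.6968, -0.5705, 0.0261], 'width': 0.0141}
```

View pics/crop3.png

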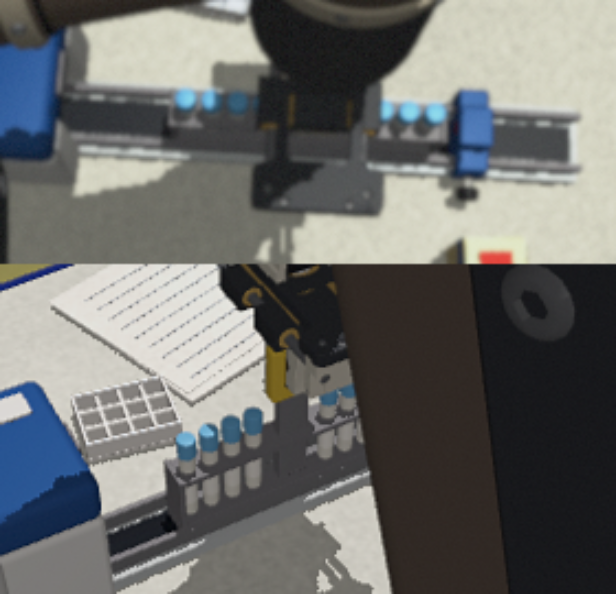

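Top crop: the rack's leading end is about 1 cm from the stop, and the small gap shows at about (450,125). Creeping closer.

Emit:
play_rows([
  [[0.001,0,0,0],[0.002,0,0,0],[0.003,0,0,0],[0.004,0,0,0],[0.005,0,0,0]],
])

```text
t: 7.3
eef_pos: [0.5866, -0.0953, 0.3046]
ee_rot: [-3.141, 0.0, -1.647]
force: [1.6, 5.5, 4.9]
width: 0.0138
```

```bash
cat >> h.py <<'E'
def caps(c,im,d,z0,z1):
    P=cloud(c,d);h=hsv(im)
    cap=(d>0)&(h[...,0]>88)&(h[...,0]<105)&(h[...,2]>110)&(P[...,2]>z0)&(P[...,2]<z1)&(abs(P[...,0]-.59)<.05)&(abs(P[...,1]+.1)<.2)
    n,l,st,ce=cv2.connectedComponentsWithStats(cap.astype(np.uint8));r=[]
    for i in range(1,n):
        if st[i,4]>12:
            q=P[l==i];q=q[q[:,2]>np.percentile(q[:,2],95)-.004];r.append(((q.min(0)+q.max(0))/2).round(4).tolist())
    return r
E
python3 - <<'E'
from h import *
im,d=cams.grab_frame("top");P=cloud("top",d);h=hsv(im)
print(caps("top",im,d,.08,.13))
s=(d>0)&(h[...,0]>105)&(h[...,0]<125)&(h[...,1]>130)&(abs(P[...,0]-.58)<.01)&(P[...,1]<-.15)&(P[...,1]>-.3)&(P[...,2]>.05)&(P[...,2]<.07)
print("stop",pct(P[s]))
s=arm.get_state();print({k:np.round(s[k],4).tolist() for k in("t","eef_pos","force","moment")})
E
```

```text
[[0.5925, -0.0057, 0.1052], [0.5918, -0.0233, 0.1048], [0.5906, -0.0441, 0.1051], [0.5819, -0.1522, 0.105], [0.5802, -0.1674, 0.105], [0.5787, -0.1867, 0.1051]]
stop [[0.5705, -0.2327, 0.0551], [0.5721, -0.2303, 0.0574], [0.5796, -0.2206, 0.0595], [0.588, -0.2101, 0.0612], [0.5898, -0.2084, 0.0623]]
{'t': 7.35, 'eef_pos': [0.5866, -0.0955, 0.3045], 'force': [1.7566, 2.5434, 2.4263], 'moment': [1.1452, -0.531, -0.004]}
```

Emit:
play_rows([
  [[0.001,0,0,0],[0.002,0,0,0],[0.003,0,0,0],[0.004,0,0,0]],
])

```text
t: 7.85
eef_pos: [0.5863, -0.0994, 0.3045]
ee_rot: [-3.141, 0.0, -1.647]
force: [-0.2, 2.7, 5.9]
width: 0.0136
```

Emit:
play_rows([
  [[0.0005,0,0,0],[0.001,0,0,0],[0.0015,0,0,0]],
])

```text
t: 8.22
eef_pos: [0.5862, -0.1008, 0.3046]
ee_rot: [-3.141, 0.0, -1.647]
force: [1.9, 4.7, 5.4]
width: 0.0141
```

Emit:
play_rows([
  [[0.0005,0,0,0],[0.001,0,0,0]],
])

```text
t: 8.48
eef_pos: [0.5861, -0.1018, 0.3045]
ee_rot: [-3.142, 0.0, -1.647]
force: [-0.7, 5.4, 11.0]
width: 0.0137
```

Emit:
play_rows([
  [[0.0005,0,0,0],[0.001,0,0,0]],
])

```text
t: 8.72
eef_pos: [0.586, -0.1027, 0.3046]
ee_rot: [-3.141, 0.0, -1.647]
force: [-0.6, 6.4, 6.3]
width: 0.0139
```

Emit:
play_rows([
  [[0.0005,0,0,0],[0.0005,0,0,0]],
])

```text
t: 8.98
eef_pos: [0.586, -0.1028, 0.3045]
ee_rot: [-3.141, 0.001, -1.647]
force: [0.6, 8.6, 7.0]
width: 0.0139
```

Emit:
play_rows([
  [[0.0005,0,0,0],[0.0005,0,0,0]],
])

```text
t: 9.22
eef_pos: [0.586, -0.103, 0.3046]
ee_rot: [-3.141, 0.001, -1.647]
force: [0.0, 9.3, 7.6]
width: 0.014
```

Run:
```python
from h import *
im,d=cams.grab_frame("top");cv2.imwrite("pics/top4.png",im[:,:,::-1])
print(caps("top",im,d,.08,.13))
s=arm.get_state();print({k:np.round(s[k],4).tolist() for k in("t","eef_pos","force","moment")})
cv2.imwrite("pics/crop4.png",cv2.resize(im[170:250,310:430,::-1],None,fx=6,fy=6))
```

```text
[[0.5916, -0.0129, 0.1051], [0.5902, -0.0313, 0.1046], [0.5902, -0.0505, 0.1049], [0.5809, -0.161, 0.1048], [0.5798, -0.1755, 0.105], [0.5781, -0.1937, 0.1044]]
{'t': 9.275, 'eef_pos': [0.586, -0.103, 0.3046], 'force': [-0.2761, 9.429, 7.7774], 'moment': [3.567, -0.0309, -0.0611]}
```

View pics/crop4.png

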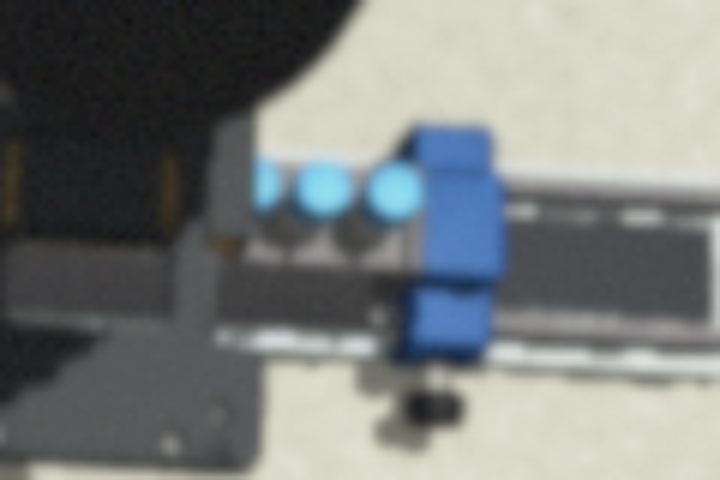

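The rack is touching the stop: motion stalled at y = -0.103 with a steady 9 N, and the crop shows its end meeting the blue stop at about (420,240). I relax the push slightly and then lift.

Emit:
play_rows([
  [[-0.0004,0,0,0],[-0.0007,0,-0.0002,0],[-0.0007,0,-0.0003,0]],
], newtons=45)

```text
t: 9.65
eef_pos: [0.5859, -0.1028, 0.3046]
ee_rot: [3.141, 0.001, -1.647]
force: [1.8, 6.6, 4.3]
width: 0.0135
```

Emit:
play_rows([
  [[0,0,-0.002,0],[0,0,-0.005,0],[0,0,-0.01,0],[0,0,-0.016,0],[0,0,-0.022,0]],
])

```text
t: 10.28
eef_pos: [0.5854, -0.1032, 0.3269]
ee_rot: [3.14, 0.0, -1.647]
force: [-0.3, 3.8, -5.0]
width: 0.0139
```

Run:
```python
from h import *
s=arm.get_state();print({k:np.round(s[k],4).tolist() for k in("t","eef_pos","ee_rot","force","moment","width")})
```

```text
{'t': 10.275, 'eef_pos': [0.5854, -0.1032, 0.3269], 'ee_rot': [3.1399, 0.0, -1.6472], 'force': [-0.288, 3.8498, -4.9809], 'moment': [2.0894, -0.1774, 0.0264], 'width': 0.0139}
```

Emit:
play_rows([
  [[-0.0003,0,-0.008,0],[-0.0005,0,-0.018,0],[-0.0005,0,-0.028,0],[-0.0005,0,-0.038,0],[-0.0005,0,-0.048,0]],
])

```text
t: 10.9
eef_pos: [0.586, -0.1029, 0.3758]
ee_rot: [-3.141, -0.0, -1.647]
force: [-0.3, 0.3, -3.4]
width: 0.0139
```

Emit:
play_rows([
  [[0,0,-0.01,0],[0,0,-0.019,0],[0,0,-0.027,0],[0,0,-0.031,0],[0,0,-0.033,0]],
])

```text
t: 11.52
eef_pos: [0.586, -0.1027, 0.4079]
ee_rot: [3.142, 0.0, -1.647]
force: [-0.3, 0.2, -2.6]
width: 0.0138
```

Emit:
play_rows([
  [[0,0,0,0],[0,0,0,0],[0,0,0,0],[0,0,0,0],[0,0,0,0]],
])

```text
t: 12.15
eef_pos: [0.586, -0.1026, 0.4077]
ee_rot: [3.141, -0.0, -1.647]
force: [0.2, -0.4, -2.3]
width: 0.0139
```

Run:
```python
from h import *
for k in range(2):
    ims=[]
    for c in("top","side"):
        im,d=cams.grab_frame(c);ims.append(im[90:390,:,::-1])
        print(c,caps(c,im,d,.17,.24))
    s=arm.get_state();print({k:np.round(s[k],4).tolist() for k in("t","eef_pos","ee_rot","force","moment","width")})
cv2.imwrite("pics/fin.png",np.vstack(ims))
```

```text
top [[0.5927, -0.013, 0.2075], [0.5909, -0.0311, 0.2076], [0.5902, -0.0513, 0.2081], [0.5791, -0.1811, 0.2078]]
side [[0.5782, -0.1934, 0.2068], [0.579, -0.1739, 0.2069], [0.5805, -0.1561, 0.207], [0.5821, -0.1368, 0.2068], [0.5905, -0.0294, 0.2071], [0.5922, -0.0122, 0.2068]]
{'t': 12.25, 'eef_pos': [0.586, -0.1027, 0.4077], 'ee_rot': [3.1416, -0.0, -1.6469], 'force': [-0.5243, -0.3783, -3.0198], 'moment': [0.0603, -0.049, 0.0177], 'width': 0.0136}
top [[0.5916, -0.0214, 0.2081], [0.5897, -0.0513, 0.2082], [0.579, -0.1809, 0.2083]]
side [[0.5769, -0.1942, 0.2068], [0.5793, -0.1744, 0.2065], [0.5814, -0.1554, 0.2078], [0.582, -0.1373, 0.207], [0.5901, -0.0301, 0.2072], [0.5918, -0.0122, 0.2069]]
{'t': 12.35, 'eef_pos': [0.586, -0.1027, 0.4078], 'ee_rot': [-3.1416, -0.0, -1.6469], 'force': [0.6361, 0.0649, -2.1437], 'moment': [0.0609, -0.0267, -0.0452], 'width': 0.014}
```

View pics/fin.png

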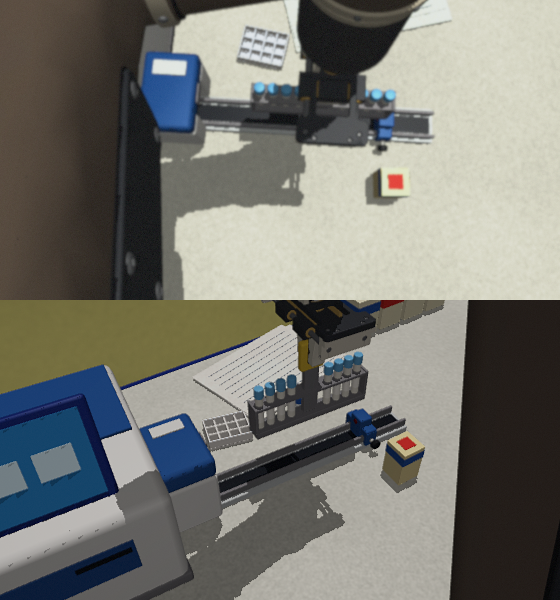

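The final picture shows the rack hanging clear above the track. In the side view the caps run level from (258,392) to (357,357) at z of about 0.207. The tray and carton have not moved. Handing in.

```bash
python3 -c "
from station import job_done,arm
print(job_done(), arm.get_state()['t'])"
```

```text
the job is handed in; nothing more can be done
the job is handed in; nothing more can be done
```

I slid the rack about 110 mm along the track floor until it touched the blue stop, then lifted it straight up. The job is handed in with the rack still held in the air.

- **Slide:** I kept a light downward press of about 2–11 N so the rack stayed on the floor. Near the stop I crept in 0.5 mm steps until motion stalled with a steady push of about 9 N, then eased off before lifting.
- **Lift:** The rack rose about 103 mm from the track floor, which leaves its underside about 9 cm above the guide tops. In the first 2 cm or so its end still pressed against the stop with about 4 N. I backed off another 0.5 mm and that force disappeared.
- **Last checks (12.35 s):** All visible caps are within about 1.5 mm of the same height in each camera, and the wrist force is just the rack's weight. The arm's position changed by less than 0.2 mm over the last two readings.
- **Bystanders:** The tray and carton look unmoved in the last picture. The cup was hidden behind the arm and rack, so I could not confirm it visually, but the gripper never went down near it.

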